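# Reset the ajar rings of the blue record-card file

### The arm

A 6-joint arm with a two-finger parallel gripper is mounted at the origin on a cart in front of the work surface, level with it; the furniture and walls round the work are solid. World frame = base frame: x ahead of the robot, y to its left, z up, the work surface at z = 0. Lengths are in m, angles in rad, forces in N, time in s.
With the tool pointing down it reaches from about 0.275 to 0.75 m from the base axis. Payload 10.2 kg.
Tool frame: the origin (TCP) lies on the mounting face of the last link; the fingertips stand 166 mm ahead of it and the grasp point (between the pads) lies 147 mm ahead of it; z points along the fingers, y is the direction in which the jaws open and shut (so a half turn about z gives the same grasp; the last joint's range is limited). The gripper opens to 88 mm and grips with 3 to 60 N. Pads are 18 mm wide; open, the fingers measure 123 mm over their backs; the gripper's body (75 mm by 187 mm) begins 45 mm behind the grasp point.
Start: joints at [-1.536, 0.313, 1.498, -0, 1.331, -0.223], TCP at [0.134, -0.508, 0.405] pointing down, gripper open.
Joint ranges: [-2.94, 2.94], [-0.97, 2.17], [0.19, 2.56], [-1.23, 4.37], [0.02, 3.11], [-2.88, 2.88]. Speed limits (rad/s): [2.39, 2.39, 3.01, 3.14, 3.14, 3.14].

### API

Orientations are given as a rotation vector (axis times angle).
In Python, from rig import bot, viewer, job gives the robot as it stands.
- The arm moves only by the shell command python3 -m inch 'ROWS'. ROWS is JSON, one flat list of numbers, 7 for each row, row after row: the shift along the tool's x, y, z in mm, then the turn, a rotation vector about the tool's x, y, z in rad, then the closure, from 0 (fully open) to 1 (shut). A call has 1 to 12 rows; each row is the pose to reach, as a shift and turn from the pose commanded when the call began, along the tool's axes at that moment; what a row does not reach only later rows make up. A row lasts 1/8 s, in which the tool goes at most 62.5 mm and 10.7 degrees, less where a joint would pass 70% of its speed; a pose out of reach is approached as far as the arm can. A call with a gripper value outside its range is refused whole. The fingers move at their own pace and stop on an object; the grip force is fixed at half the most. Time passes only in rows, so rows that repeat a pose let the fingers close. It gives the time, the measured TCP pose, the force and the opening at its end, in the units of the state.
- bot.sense(): the state, without advancing time (a new reading comes with each control period).
- viewer.grab_frame(name): name is "scene" or "top" or "wrist"; returns the picture (480x640x3 uint8, red, green, blue); there is no depth.
- viewer.camera_info(name): a dict with "intrinsics" (3x3 intrinsics, pixels), "rvec" (rotation vector, rad) and "tvec" (3), from world to camera coordinates, as OpenCV has them. Camera axes: x right, y down, z forward; pixel columns grow to the right and rows downward; lengths in m; the calibration is good to about 2 mm. The wrist camera is an equidistant fisheye: a pixel r from the principal point sees the ray r / f radians off the axis. A picture is of the moment at which its call begins: read the wrist's pose just before it. camera_info takes no time and is no camera call; for the wrist camera it gives the pose at the moment of the call.
- job.hand_in(): hands the job in, once; it reports no verdict.
The state is a dict: "clock": time; "qpos": joint angles; "dq": joint speeds; "effort": joint torques, N m; "eef_pos": TCP position; "tool_rot": TCP orientation; "ft_force": force on the tool from outside, world axes, zero at the start; "ft_torque": the same for the moment, N m; "gripper_width": opening from 0.0 (shut) to 1.0 (fully open).
Only numpy, scipy, OpenCV 4.12 (cv2) and the standard library are available. Lean on these libraries where they do the work, as an engineer would, in place of code of your own. Each camera call takes 0.05 s, during which the arm holds its last target. There are 200 camera calls.

### The job

The rings of the blue lever arch card file have not shut properly and stand ajar. Lift its lever right up until it stops, so that the rings swing wide open, then press the lever down fully home so that the rings close on the posts, and let go. Leave the lever of the red file down.

Things in the scene. Friction and masses are not known exactly. Their poses are not given: they have to be found in the camera images.
- blue_lever (a joint): Lever of the blue file: steel strip 14 mm wide, hinged at the near end of the steel ring mechanism, with a black thumb piece at its free end toward the robot. Value in rad: 0 fully down, rings closed; 1.2 fully up against the stop, rings wide open. Starts a little raised (0.15 to 0.3). Stiff (0.16 Nm, about 2 N at the thumb piece); stays where it is left; the rings follow it.
- blue_grip (a point): Centre of the blue lever's black thumb piece, a rounded block 32 mm long (its x, along the lever toward the hinge), 24 mm wide (its y, along the hinge axis), 14 mm thick (z, up out of the lever). Lever down: 34 mm above the bench, 28 above the board. Nothing stands within 30 mm of either side, so it can be pinched across its width from above and turns between the fingers.
- blue_hinge (a point): Middle of the blue lever's hinge axis, 24 mm above the bench, on the blue board (236 x 166 x 6 mm, fixed). x level, away from the thumb piece; y along the hinge; z up. Lever at angle q: thumb piece centre at x = -0.075 cos q + 0.010 sin q, y = 0, z = 0.075 sin q + 0.010 cos q (m) in this frame. The rings stand 30 and 110 mm from here along x, 59 mm high over the bench.
- red_lever (a joint): Lever of the red file, a bystander of the same build on a red board, whose rings are properly closed. Joint value in rad, 0 = fully down (its start), 1.2 = fully up.

How it is judged:
On the way:
1. the blue file's lever has been lifted up to its stop (past 1.0 of 1.2 rad), rings wide open (value of joint blue_lever above 1 rad), for 0.1 s.
At the end, for the whole second after the job is handed in: The blue file's lever is fully down again (within 0.09 rad, about 7 mm at the thumb piece) with its rings closed, and the red file's lever is down as well (within 0.09 rad) (value of joint each of blue_lever, red_lever below 0.09 rad); the robot touches nothing.
It fails at once if the red file's lever is lifted (beyond 0.15 rad) (value of joint red_lever above 0.15 rad).
It also fails if it takes over 40 s, if anything falls off the work surface, if the arm or the gripper's body presses on something with over 40 N, if the wrist force passes 120 N, or if a joint passes its speed limit or range.

## Working session

There is one attempt and no reset: what is moved stays moved. The work goes in short steps, Python scripts to look and compute and a shell command to move; the robot and the scene stay as the last step left them, time stands still between calls to the robot, and variables do not carry over. Pictures are saved under pics/ and viewed, about 8 in all and at most 12, crops included, and the job is handed in when it is done.

```bash
mkdir -p pics; ls; python3 - <<'E'
from rig import bot, viewer
import cv2,numpy as np
for n in("top","scene"):
    cv2.imwrite(f"pics/{n}1.png",viewer.grab_frame(n)[:,:,::-1])
    print(n,viewer.camera_info(n))
s=bot.sense();print(s)
E
```

```text
pics
top {'intrinsics': array([[490.85715143,   0.        , 321.60697716],
       [  0.        , 490.85715143, 235.91355472],
       [  0.        ,   0.        ,   1.        ]]), 'rvec': array([ 2.12313161, -2.12798089,  0.1984851 ]), 'tvec': array([-0.02926908,  0.52986864,  0.82022578])}
scene {'intrinsics': array([[465.18169654,   0.        , 315.93560276],
       [  0.        , 465.18169654, 239.29181005],
       [  0.        ,   0.        ,   1.        ]]), 'rvec': array([ 0.84909091, -2.516395  ,  1.12088682]), 'tvec': array([0.40817864, 0.26974148, 0.65953277])}
{'clock': 0.1, 'qpos': array([-1.53639470e+00,  3.13387737e-01,  1.49830977e+00, -1.31284160e-05,
        1.33098835e+00, -2.23389047e-01]), 'dq': array([-0.00089607, -0.00213995, -0.00351247,  0.00014549, -0.00036894,
       -0.00122614]), 'effort': array([ 1.38500134e-03, -4.02818584e+01, -2.52641916e+01,  6.95077772e-02,
        3.42906802e-02, -6.67596146e-05]), 'eef_pos': array([ 0.133838  , -0.50762998,  0.40424075]), 'tool_rot': array([-3.11445041e+00, -4.03681130e-01, -1.42034947e-04]), 'ft_force': array([-0.45078598,  0.01597436,  0.34725529]), 'ft_torque': array([-0.0048957 ,  0.00089768,  0.00939756]), 'gripper_width': 1.001219404864052}
```

View pics/top1.png

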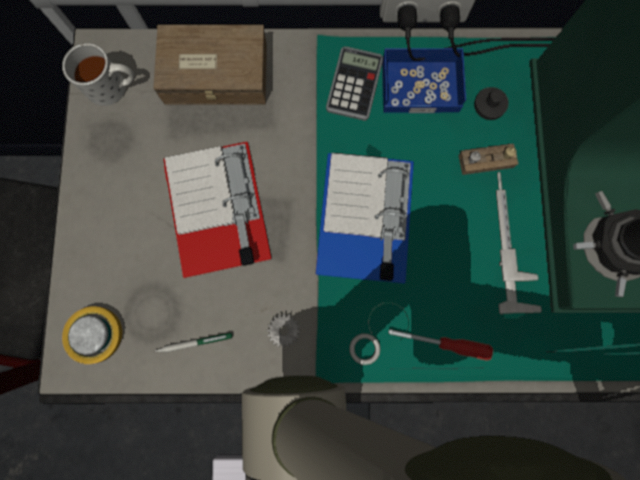

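View pics/scene1.png

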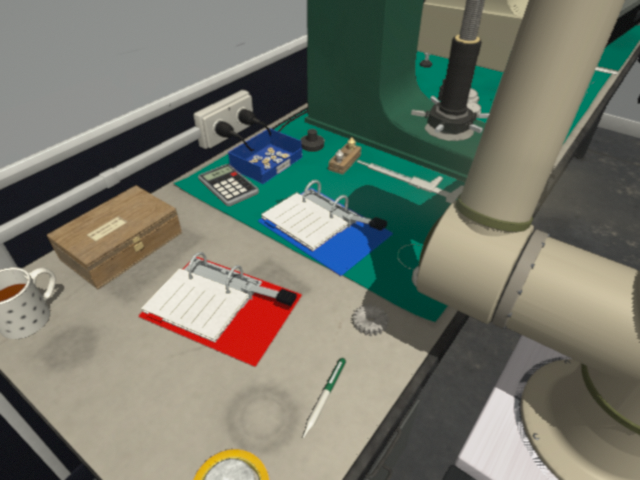

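The top view shows the blue thumb piece near (387,270), its lever running up to about (391,237), and the red thumb piece at (246,256). In the scene view the blue thumb piece is at about (378,223). A green press stands on the right. Next I triangulate.

```bash
cat >h.py <<'E'
import cv2,numpy as np
from rig import bot,viewer
from scipy.spatial.transform import Rotation as R
def ray(n,uv):
    c=viewer.camera_info(n);M=R.from_rotvec(c["rvec"]).as_matrix();K=c["intrinsics"]
    d=M.T@np.linalg.inv(K)@np.array([*uv,1.]);return -M.T@c["tvec"],d/np.linalg.norm(d)
def plane(n,uv,z):
    o,d=ray(n,uv);return o+d*(z-o[2])/d[2]
def tri(a,b):
    (o,d),(p,e)=a,b
    t=np.linalg.lstsq(np.c_[d,-e],p-o,rcond=None)[0]
    P,Q=o+d*t[0],p+e*t[1];return (P+Q)/2,np.linalg.norm(P-Q)
E
python3 - <<'E'
from h import *
def blob(n,box):
    im=cv2.imread(f"pics/{n}1.png");x0,y0,x1,y1=box;g=im[y0:y1,x0:x1].max(2)
    m=(g<45).astype(np.uint8);k,l,s,c=cv2.connectedComponentsWithStats(m)
    i=1+s[1:,4].argmax();print(n,s[i],c[i]+[x0,y0]);return c[i]+[x0,y0]
t=blob("top",(372,255,402,288));s=blob("scene",(362,212,395,236))
P=tri(ray("top",t),ray("scene",s));print("thumb",P)
im=cv2.imread("pics/top1.png");hsv=cv2.cvtColor(im,cv2.COLOR_BGR2HSV)
m=cv2.inRange(hsv,(105,150,40),(125,255,255));m[:140]=0
cs,_=cv2.findContours(m,0,2);c=max(cs,key=cv2.contourArea)
p=np.array([plane("top",q[0],.006)[:2] for q in c]);r=cv2.minAreaRect(p.astype(np.float32));print(r,cv2.boxPoints(r))
# near edge board corners by eye, and far
for q in [(317,276),(405,282),(413,161),(329,154)]: print(q,plane("top",q,.006))
print("thumb on z=.05",plane("top",t,.05),"mech far end",plane("top",(397,166),.024),"strip",plane("top",(391,235),.03))
for q in [(555,310),(535,60),(600,310),(630,245)]: print("press",q,plane("top",q,0),plane("top",q,.3))
big=cv2.resize(im[140:300,310:430],None,fx=5,fy=5,interpolation=cv2.INTER_CUBIC)[200:];cv2.imwrite("pics/top1c.png",big)
E
```

```text
top [  8   7  14  22 263] [386.48669202 272.25095057]
scene [  8   5  17  13 156] [378.05128205 223.22435897]
thumb (array([ 0.46601352, -0.14333238,  0.04828385]), np.float64(0.0021002491951203363))
((0.5762065649032593, -0.09027666598558426), (0.12012956291437149, 0.23306387662887573), 84.1561279296875) [[ 0.45416456 -0.13816424]
 [ 0.6860172  -0.16189435]
 [ 0.69824857 -0.04238909]
 [ 0.4663959  -0.01865898]]
(317, 276) [ 0.46313545 -0.02194327  0.006     ]
(405, 282) [ 0.45177814 -0.18284298  0.006     ]
(413, 161) [ 0.68339979 -0.20595085  0.006     ]
(329, 154) [ 0.69777331 -0.045147    0.006     ]
thumb on z=.05 [ 0.4648697  -0.14354315  0.05      ] mech far end [ 0.66737362 -0.1720614   0.024     ] strip [ 0.53476512 -0.15621583  0.03      ]
press (555, 310) [ 0.40068311 -0.45561565  0.        ] [ 0.3906242  -0.31388214  0.3       ]
press (535, 60) [ 8.97387116e-01 -4.59974228e-01  1.11022302e-16] [ 0.72240786 -0.31679354  0.3       ]
press (600, 310) [ 0.40048835 -0.53770314  0.        ] [ 0.39049411 -0.36871417  0.3       ]
press (630, 245) [ 0.5204522  -0.60658757  0.        ] [ 0.47062643 -0.41472694  0.3       ]
```

View pics/top1c.png

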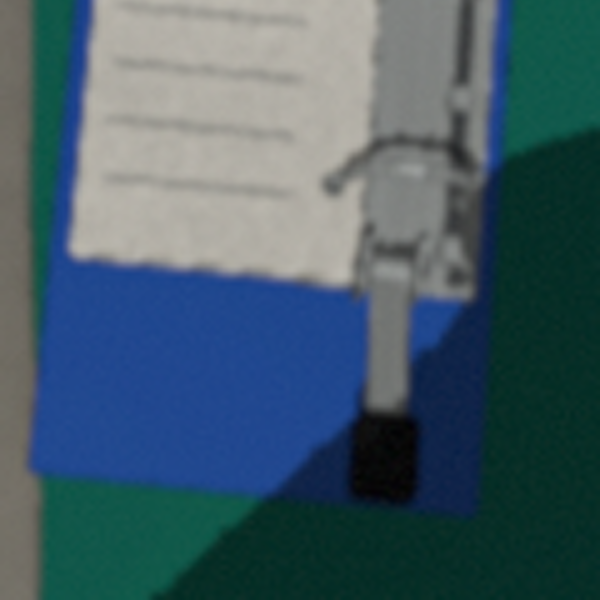

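Blue thumb piece: about (0.466, -0.143, 0.048). The lever's yaw is about -0.10 rad, the angle about 0.19 rad, and the hinge is near (0.537, -0.150). I move clear of the press via (0.25,-0.30) and (0.30,-0.15) to a point above the thumb piece, turning the tool by +0.358 about its z.

```bash
python3 -m inch '[165,-172,0,0,0,0.1,0, 165,-172,0,0,0,0.2,0, 165,-172,0,0,0,0.3,0, 165,-172,0,0,0,0.358,0, 252,-304,0,0,0,0.358,0, 252,-304,0,0,0,0.358,0, 252,-304,0,0,0,0.358,0, 414,-268,85,0,0,0.358,0, 414,-268,85,0,0,0.358,0, 414,-268,85,0,0,0.358,0, 414,-268,85,0,0,0.358,0, 414,-268,85,0,0,0.358,0]'
python3 - <<'E'
from h import *
s=bot.sense();print(s["eef_pos"],s["tool_rot"],s["qpos"],s["ft_force"])
c=viewer.camera_info("wrist");print(c)
cv2.imwrite("pics/w1.png",viewer.grab_frame("wrist")[:,:,::-1])
E
```

```text
clock: 1.6
eef_pos: [0.4654, -0.1429, 0.3199]
tool_rot: [-3.138, 0.157, 0.001]
ft_force: [0.3, 0.4, -0.4]
gripper_width: 0.996
[ 0.46542899 -0.14290075  0.31992301] [-3.13762655e+00  1.56874853e-01  5.56279066e-04] [-5.39075937e-01  3.17744886e-01  1.72792709e+00 -1.40631512e-04
  1.09625528e+00  1.13169734e+00] [ 0.26690839  0.3648726  -0.44994613]
{'intrinsics': array([[371.64829954,   0.        , 318.44261284],
       [  0.        , 371.64829954, 242.91400118],
       [  0.        ,   0.        ,   1.        ]]), 'rvec': array([-1.96855287,  2.1761957 ,  0.31321136]), 'tvec': array([-0.0965619 ,  0.44418907,  0.44254377])}
```

View pics/w1.png

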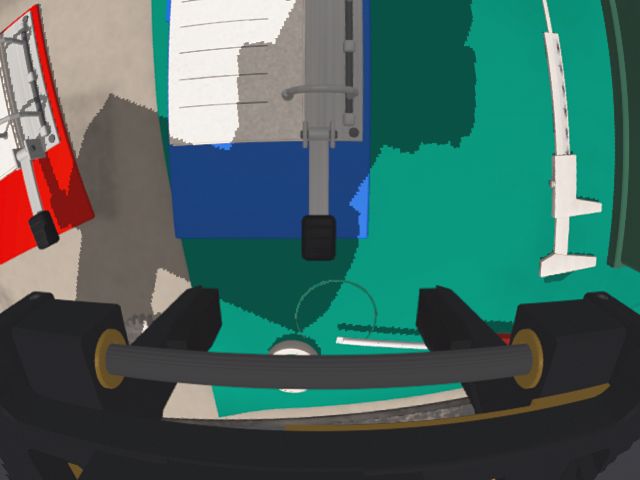

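The wrist view shows the thumb piece at about (319,238), centred between the fingers, and the hinge near (320,133). I'll refine with fisheye rays.

```bash
python3 - <<'E'
from h import *
c=viewer.camera_info("wrist");M=R.from_rotvec(c["rvec"]).as_matrix();K=c["intrinsics"]
def wp(uv,z):
    v=(np.array(uv)-K[:2,2])/K[0,0];t=np.linalg.norm(v);d=M.T@np.r_[v/t*np.sin(t),np.cos(t)];o=-M.T@c["tvec"]
    return o,d/np.linalg.norm(d),o+d*(z-o[2])/d[2]
o,d,p=wp((319,238),.050);print("thumb",p)
print("tri",tri((o,d),ray("top",(386.5,270.5))),tri((o,d),ray("scene",(378,222.5))))
for q,z in [((320,133),.024),((319,205),.04),((177,238),.006),((368,238),.006),((369,30),.006)]: print(q,wp(q,z)[2])
s=bot.sense();T=R.from_rotvec(s["tool_rot"]);print(T.as_matrix().round(3))
E
```

```text
thumb [ 0.46891529 -0.14493745  0.05      ]
tri (array([ 0.46816467, -0.1444746 ,  0.0466879 ]), np.float64(0.0008162766641657072)) (array([ 0.46836046, -0.14491436,  0.04812845]), np.float64(9.047545572516715e-05))
(320, 133) [ 0.541226   -0.15300465  0.024     ]
(319, 205) [ 0.49039526 -0.14711587  0.04      ]
(177, 238) [ 0.46931705 -0.02174989  0.006     ]
(368, 238) [ 0.45271026 -0.18409098  0.006     ]
(369, 30) [ 0.62222446 -0.20002639  0.006     ]
[[ 0.995 -0.1    0.001]
 [-0.1   -0.995 -0.001]
 [ 0.001  0.001 -1.   ]]
```

Thumb piece refined to (0.4685,-0.1447,0.047), with q about 0.18 rad. Next I descend and pinch.

```bash
python3 -m inch '[3,2,50,0,0,0,0, 3,2,90,0,0,0,0, 3,2,110,0,0,0,0, 3,2,124,0,0,0,0, 3,2,124,0,0,0,0, 3,2,124,0,0,0,1, 3,2,124,0,0,0,1, 3,2,124,0,0,0,1, 3,2,124,0,0,0,1, 3,2,124,0,0,0,1, 3,2,124,0,0,0,1, 3,2,124,0,0,0,1]'
```

```text
clock: 3.15
eef_pos: [0.4686, -0.144, 0.1954]
tool_rot: [-3.134, 0.159, 0.001]
ft_force: [2.0, 10.2, 0.4]
gripper_width: 0.268
```

The opening is 0.268 (23.6 mm), so the 24 mm block is held. Now I follow the arc up to the stop.

```bash
python3 -m inch '[3,-1,-8,0,0,0,1, 7,-1,-15.5,0,0,0,1, 11,-1,-22,0,0,0,1, 16,-1,-28,0,0,0,1, 21,-1,-33,0,0,0,1, 27,-1,-38,0,0,0,1, 33,-1,-42,0,0,0,1, 40,-1,-45.5,0,0,0,1, 47,-1,-48.5,0,0,0,1, 54,-1,-51,0,0,0,1, 56,-1,-51,0,0,0,1, 56,-1,-51,0,0,0,1]'
python3 - <<'E'
from h import *
ims=[viewer.grab_frame(n)[:,:,::-1] for n in("wrist","scene")]
cv2.imwrite("pics/up.png",np.hstack([cv2.resize(ims[0],(400,300)),cv2.resize(ims[1][140:320,220:460],(400,300))]))
E
```

```text
clock: 4.65
eef_pos: [0.5241, -0.1492, 0.2466]
tool_rot: [-3.135, 0.157, 0.005]
ft_force: [-4.1, 6.1, 0.8]
gripper_width: 0.266
```

View pics/up.png

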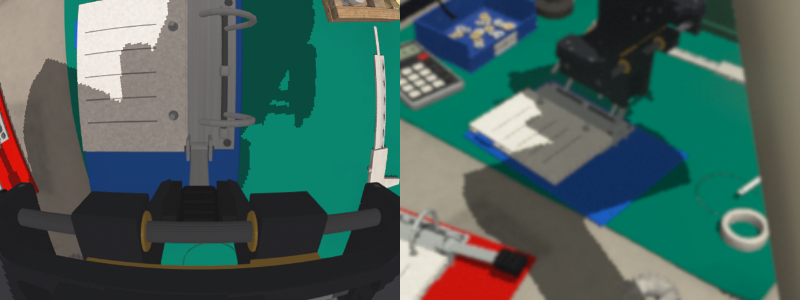

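The wrist view shows the lever upright between the fingers, at about (200,205), and the blue rings swung apart. The TCP geometry gives q of about 1.2 rad. Now I follow the arc back down.

```bash
python3 -m inch '[-8,0,2.5,0,0,0,1, -16,0,5.5,0,0,0,1, -23,0,9,0,0,0,1, -29,0,13,0,0,0,1, -35,0,18,0,0,0,1, -40,0,23,0,0,0,1, -45,0,29,0,0,0,1, -49,0,35.5,0,0,0,1, -53,0,43,0,0,0,1, -56,0,51,0,0,0,1, -58,0,58,0,0,0,1, -59,0,64,0,0,0,1]'
python3 -m inch '[0,0,2,0,0,0,1, 0,0,4,0,0,0,1, 0,0,4,0,0,0,1]'
```

```text
clock: 6.25
eef_pos: [0.4662, -0.1433, 0.1833]
tool_rot: [-3.137, 0.158, -0.003]
ft_force: [2.1, 10.9, 5.2]
gripper_width: 0.266
clock: 6.62
eef_pos: [0.4662, -0.1434, 0.1809]
tool_rot: [-3.137, 0.157, -0.002]
ft_force: [-5.1, 13.0, 24.9]
gripper_width: 0.265
```

The 25 N upward reaction means the lever is on its bottom stop. Next I release, retreat straight up and look.

```bash
python3 -m inch '[0,0,-1,0,0,0,0, 0,0,-1,0,0,0,0, 0,0,-1,0,0,0,0, 0,0,-1,0,0,0,0, 0,0,-30,0,0,0,0, 0,0,-80,0,0,0,0, 0,0,-130,0,0,0,0, 0,0,-139,0,0,0,0, 0,0,-139,0,0,0,0, 0,0,-139,0,0,0,0]'
python3 - <<'E'
from h import *
w=viewer.grab_frame("wrist")[:,:,::-1];s=viewer.grab_frame("scene")[:,:,::-1];t=viewer.grab_frame("top")[:,:,::-1]
cv2.imwrite("pics/w2.png",w);cv2.imwrite("pics/scene2.png",s)
cv2.imwrite("pics/end.png",np.hstack([cv2.resize(w[:300,:400],(400,300)),cv2.resize(s[150:330,200:440],(400,300),interpolation=2)]))
E
```

```text
clock: 7.88
eef_pos: [0.4655, -0.1439, 0.3162]
tool_rot: [-3.136, 0.157, 0.004]
ft_force: [0.3, 0.3, 0.3]
gripper_width: 1.002
```

View pics/end.png

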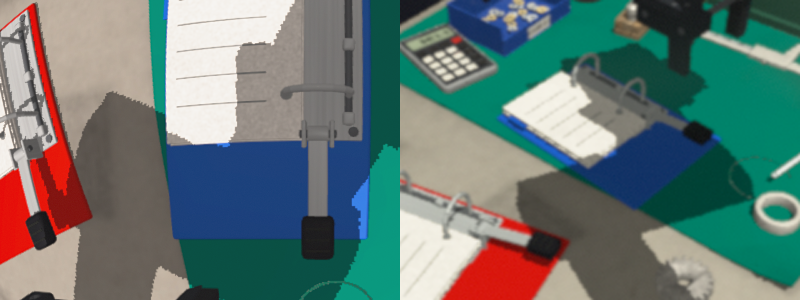

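The thumb piece is free and lower: wrist about (318,238), scene about (378,229), where it was 223 before. The blue rings are closed and the red lever is down. I'll triangulate its height.

```bash
python3 - <<'E'
from h import *
c=viewer.camera_info("wrist");M=R.from_rotvec(c["rvec"]).as_matrix();K=c["intrinsics"]
def wr(uv):
    v=(np.array(uv)-K[:2,2])/K[0,0];t=np.linalg.norm(v);return -M.T@c["tvec"],M.T@np.r_[v/t*np.sin(t),np.cos(t)]
def blob(f,box):
    im=cv2.imread(f);x0,y0,x1,y1=box;m=(im[y0:y1,x0:x1].max(2)<45).astype(np.uint8)
    k,l,s,ce=cv2.connectedComponentsWithStats(m);i=1+s[1:,4].argmax();b=s[i];u=(x0+b[0]+b[2]/2,y0+b[1]+b[3]/2);print(f,b,u,ce[i]+[x0,y0]);return ce[i]+[x0,y0]
s1=blob("pics/scene1.png",(362,212,395,236));s2=blob("pics/scene2.png",(362,216,395,240));w=blob("pics/w2.png",(295,205,345,268))
p,g=tri(wr(w),ray("scene",s2));print(p,g)
z=p[2]-.024;print("q",np.arctan2(z,np.sqrt(max(0,.075**2+.01**2-z*z)))-np.arctan2(.01,.075))
E
```

```text
pics/scene1.png [  8   5  17  13 156] (np.float64(378.5), np.float64(223.5)) [378.05128205 223.22435897]
pics/scene2.png [  8   7  17  13 138] (np.float64(378.5), np.float64(229.5)) [377.95652174 229.30434783]
pics/w2.png [   7   11   32   44 1330] (np.float64(318.0), np.float64(238.0)) [317.50526316 237.50300752]
[ 0.46569278 -0.14378791  0.03253428] 0.0006273895760300669
q -0.019518835951409325
```

The thumb piece sits at z = 0.0325 m, so q is about 0 and the lever is fully down.

```bash
python3 -c "
from rig import job;print(job.hand_in())"
```

```text
the job is handed in; nothing more can be done
None
```

I lifted the blue file's lever to its stop, pressed it fully home, let go and handed the job in at about 8 s of the 40 s allowed. No verdict was reported.

- **Lift:** I pinched the blue thumb piece across its width and followed the lever's arc. At the top, the gripper position gave about 1.2 rad by geometry, and the wrist picture showed the rings wide open.
- **Press home:** The lever met about 25 N of upward force at the bottom. After release I measured the thumb piece at 32.5 mm above the bench, against a nominal 34 mm. That gives about -0.02 rad, which is zero within measuring error.
- **Last checks:** The final pictures showed the blue rings closed, the red lever still down and the gripper clear. The wrist force read about 0.3 N on each axis. I judged the red lever by eye only. No check failed or disagreed.

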